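# Fit a fresh cell in a portable lab meter

### The arm

A 7-joint arm with a two-finger parallel gripper is mounted at the origin on the work surface. World frame = base frame: x ahead of the robot, y to its left, z up, the work surface at z = 0. Lengths are in mm, angles in degrees, forces in N, time in s.
With the tool pointing down it reaches from about 425 to 950 mm from the base axis. Payload 4.7 kg.
Tool frame: the origin (TCP) lies at the very end of the fingers, on their centre line; the grasp point (between the pads) lies 19 mm behind it; z points along the fingers, y is the line along which they close (so a half turn about z gives the same grasp; the last joint's range is limited). The gripper opens to 87 mm and grips with 3 to 60 N. Pads are 19 mm wide; open, the fingers measure 117 mm over their backs; the gripper's body (75 mm by 190 mm) begins 51 mm behind the grasp point.
Start: joints at [-77.974, 26.849, -2.785, 87.806, 1.381, 65.374, -4.715], TCP at [159.619, 655.874, 222.573] pointing down, gripper open.
Joint ranges: [-148.3, 148.3], [-19.14, 114.17], [-79.39, 73.82], [5.75, 140.21], [-59.74, 239.74], [12.07, 113.84], [-152.46, 152.46]. Speed limits (degrees/s): [147.25, 147.25, 180, 180, 180, 180, 180].

### API

Orientations are given as a 3x3 rotation matrix whose columns are the frame's x, y, z axes.
In Python, from cell import bot gives the robot as it stands.
- The arm moves only by the tool send_rows, never from a script. Its argument "motion" is a list that holds one entry, the list of rows, each a list of 7 numbers: the turn, a rotation vector about the tool's x, y, z in units of pi rad (1.0 is pi rad), then the shift along the tool's x, y, z in units of 0.15 m (1.0 is 0.15 m), then the opening, from 0 (shut) to 1 (fully open). A call has exactly 8 rows; each row shifts and turns the commanded pose from where the row before left it, along the tool's axes as they then stand; what a row does not reach is not made up. A row lasts 1/8 s, in which the tool goes at most 62.5 mm and 10.7 degrees, less where a joint would pass 70% of its speed; a pose out of reach is approached as far as the arm can. A call with a number of a shift or a turn outside -1 to 1 is refused whole. A call with a gripper value outside its range is refused whole. The fingers move at their own pace and stop on an object; the grip force is fixed at half the most. Time passes only in rows, so rows that do not move let the fingers close, or fill a call up. It gives the time, the measured TCP pose, the force, the opening and the grip force at its end, in the units of the state.
- bot.observe(): the state, without advancing time (a new reading comes with each control period).
- bot.get_image(name): name is "side" or "top" or "wrist"; returns a dict with "image" (480x640x3 uint8, red, green, blue), "vfov" (degrees; the focal length in pixels is half the picture's height over the tangent of half this angle, whatever the lens; pixels are square), "cx", "cy" (the principal point, pixels), "position" and "orientation" of the camera in the world; the wrist camera has in their place "T_tool_cam" (4x4, takes a point from camera to tool coordinates, whose origin is the TCP and whose axes are the flange's). Camera axes: x right, y up, looking along -z (the intrinsics and any distortion apply to the point x, -y, -z); pixel columns grow to the right and rows downward; lengths in mm; the calibration is good to about 2 mm. A picture is of the moment at which its call begins: read the wrist's pose just before it. There is no depth.
- bot.close_job(): hands the job in; it is judged then, once.
The state is a dict: "clock": time; "joints": joint angles; "joint_velocities": joint speeds; "joint_torque": joint torques, N m; "ee_pos": TCP position; "tool_rot": TCP orientation; "ft_force": force on the tool from outside, world axes, zero at the start; "torque": the same for the moment, N m; "grip_width": finger opening in mm; "grip_force": force on a finger pad.
Only numpy, scipy, OpenCV 4.12 (cv2) and the standard library are available. Lean on these libraries where they do the work, as an engineer would, in place of code of your own. Each camera call takes 0.05 s, during which the arm holds its last target. There are 200 camera calls.

### The job

Fit the fresh green cell in the opened battery bay of the meter that lies face down on the bench: put its flat minus end into the holder first, press it back gently against the coil spring, roll the raised plus end down past the retaining lip, and let go with the cell lying level and fully home under the lip, the spring holding it there. Do not force the cell or the holder, leave the spent grey cell in the tray, and leave everything else on the bench where it is.

Things in the scene. Friction and masses are not known exactly. Their poses are not given: they have to be found in the camera images.
- cell: fresh round cell, GREEN sleeve, white band near its plus end; 18.4 mm diameter, 65 mm long over all, 30 to 60 g. Origin on its axis, half-way along. +x runs along it to the plus end, a steel button 6.8 mm across, 1.5 mm proud of the 63.5 mm can; the minus end is flat. It starts lying in one of the tray's two troughs, plus end pointing roughly away from the robot.
- cell_plus (a point): tip of the fresh cell's plus button, on the cell's axis, 32.5 mm from its middle along its +x; axes as the cell's
- cell_minus (a point): centre of the fresh cell's flat minus end, 32.5 mm from its middle along its -x; axes as the cell's
- spent: the spent cell, same size and shape with a GREY sleeve, lying in the other trough of the tray; stays there
- tray: fixed blue cell tray, 86 mm (x) by 104 mm (y), origin at the centre of its underside. Two troughs along its x at y = +24 and -24 mm; a cell there has its axis 15.2 mm above the bench. Base 6 mm high; low rails and end stops reach 9.5 mm above the bench, fingertips must stay above these.
- meter: fixed white portable meter lying face down, 190 (x) x 124 (y) x 38 mm high, feet 3 mm higher at its corners. Origin: centre of its underside; x along the battery bay towards the lip end, z up. Bay: open pocket x -66..+48, y -38..+38 mm, circuit board 13 mm above the bench. In it stands the black cell holder: coil spring at the -x end, plus contact wall with the lip at +x.
- bay (a point): nominal middle of a seated cell, 25.2 mm above the bench at the meter's x = 0, y = 0; meter's axes. Holder floor, a grey foam strip, 9.2 mm below it; low rails 3.5 mm higher beside the cell. THE WHOLE HOLDER (floor, spring, wall, lip together) is screwed down through slots and sits, fixed, up to 8 mm either way along x from its nominal place: not measured, to be felt.
- cover: the bay's white cover, 112 x 74 x 7 mm, loose on the bench; origin at the centre of its underside; leave alone
- screwdriver: screwdriver, 170 mm long, loose; leave alone
- amber: amber bottle with red cap, 68 mm diameter, 125 mm high, loose; origin at the centre of its underside; leave alone
- buffer_a: white buffer bottle with yellow cap, 52 mm diameter, 100 mm high, loose; leave alone
- buffer_b: white buffer bottle with blue cap, 52 mm diameter, 100 mm high, loose; leave alone
- beaker: glass beaker, 68 mm diameter, 85 mm high, loose; leave alone
- dish: small white dish, 60 mm diameter, 18 mm high, loose; leave alone
- spring_nom (a point): nominal free tip of the coil spring, 30 mm from the bay's middle towards -x, on the seated cell's axis; meter's axes. Dome tip of 4 mm radius, pushed back along -x at 0.8 N per mm, solid at 7.5 mm (6 N). A seated cell compresses it 2.5 mm (2 N); to pass the lip it must be compressed 7 mm (5.6 N): all but solid. Spring pocket behind: x -55 to -44.5, 31.7 mm above the bench.
- lip_nom (a point): nominal middle of the retaining lip's free edge, 28 mm from the bay's middle towards +x, 36.5 mm above the bench; meter's axes. The lip is a 2.5 mm thick, 12 mm wide tab (underside 35.2, top 37.7 mm above the bench) standing out 4.5 mm from the plus contact wall. A cell passes it only tilted (20 to 30 degrees, plus end up). Over 14 N in all between cell and meter breaks the holder.
Mind the look-alikes: they are no part of the job. What is meant by the cell is not orange, and is the smaller of those in its own colour.

How it is judged:
By the outcome, as a careful person would: the job done as asked, in the order asked, and still so for the second after the job is handed in, with the robot touching nothing.
It also fails if it takes over 70 s, if anything falls off the work surface, if the arm or the gripper's body presses on something with over 40 N, if the wrist force passes 120 N, or if a joint passes its speed limit or range.

## Working session

There is one attempt and no reset: what is moved stays moved. The work goes in short steps, Python scripts to look and compute and a tool call to move; the robot and the scene stay as the last step left them, time stands still between calls to the robot, and variables do not carry over. Pictures are saved under pics/ and viewed, at most 12 in all, crops included, and the job is handed in when it is done.

Besides the shell and the picture viewer there is one more tool, called as name(argument=value, ...) on one line, values as JSON. send_rows: Moves the arm, as the interface text tells. Shifts and turns lie within -1 to 1; 1 stands for 0.15 m of shift or pi rad of turn. Its arguments: {"type":"object","properties":{"motion":{"type":"array"}},"required":["motion"]}

```bash
mkdir -p pics; ls
python3 - <<'E'
from cell import bot
import cv2,numpy as np
o=bot.observe()
for k,v in o.items(): print(k,np.round(v,3).tolist())
for n in("side","top","wrist"):
    d=bot.get_image(n); cv2.imwrite(f"pics/{n}0.png",d["image"][:,:,::-1])
    print(n,{k:(np.round(v,4).tolist() if not isinstance(v,(str,dict)) else v) for k,v in d.items() if k!="image"})
E
```

```text
pics
clock 0.0
joints [-77.974, 26.898, -2.783, 87.873, 1.382, 65.374, -4.715]
joint_velocities [0.062, 0.033, 0.135, -0.019, 0.049, 0.13, 0.022]
joint_torque [0.0, -50.797, -0.081, -23.614, -0.061, 0.038, 0.0]
ee_pos [159.523, 655.273, 221.501]
tool_rot [[-0.972, 0.236, -0.0], [0.236, 0.972, -0.002], [-0.0, -0.002, -1.0]]
ft_force [0.359, -0.353, 0.323]
torque [-0.014, -0.004, 0.014]
grip_force 0.0
grip_width 87.057
side {'vfov': 52.3033, 'cx': 317.9615, 'cy': 237.1128, 'position': [174.9109, -834.267, 819.6829], 'orientation': [[0.9201, 0.2414, -0.3083], [-0.3913, 0.5966, -0.7006], [0.0148, 0.7653, 0.6435]]}
top {'vfov': 43.3153, 'cx': 320.1857, 'cy': 248.3755, 'position': [376.8134, -8.8886, 1304.4881], 'orientation': [[0.0141, 0.9923, -0.123], [-0.9999, 0.0128, -0.0109], [-0.0092, 0.1232, 0.9923]]}
wrist {'vfov': 58.9745, 'cx': 312.3887, 'cy': 238.6512, 'T_tool_cam': [[-0.0003, 0.9539, 0.3001, 84.262], [1.0, 0.0004, -0.0004, 0.1045], [-0.0005, 0.3001, -0.9539, -162.2252], [0.0, 0.0, 0.0, 1.0]]}
```

View pics/top0.png

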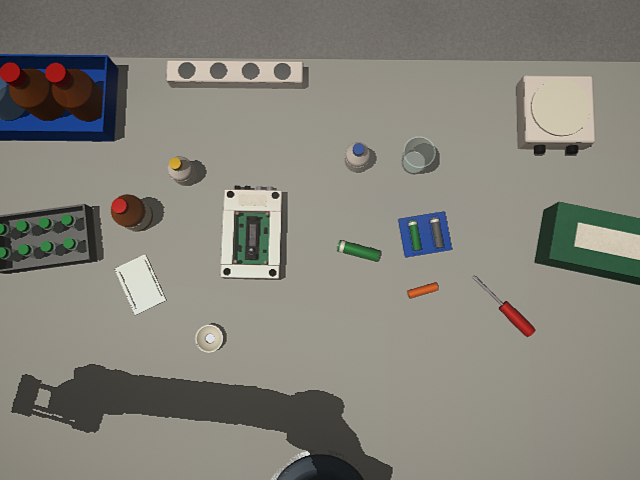

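View pics/side0.png

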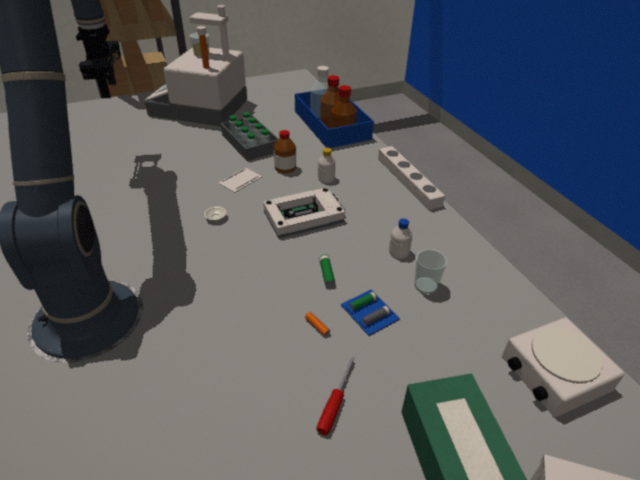

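Top view candidates: the green cell in the tray (415,236); a larger loose green cell (360,251); an orange cell (423,290); the grey spent cell (437,233); green caps in the rack (far left). I choose the one in the tray, which is smaller and lies in a trough.

```bash
cat > h.py <<'E'
import numpy as np,cv2
from cell import bot
from scipy.spatial.transform import Rotation as R
def cam(n):
    o=bot.observe(); d=bot.get_image(n)
    if n=="wrist":
        T=np.array(d["T_tool_cam"]);Rt=np.array(o["tool_rot"])
        d["orientation"]=Rt@T[:3,:3]; d["position"]=Rt@T[:3,3]+np.array(o["ee_pos"])
    return d
def onz(d,u,v,z):
    f=240/np.tan(np.radians(d["vfov"])/2); C=np.array(d["position"])
    r=np.array(d["orientation"])@np.array([(u-d["cx"])/f,-(v-d["cy"])/f,-1.])
    return C+r*(z-C[2])/r[2]
def px(d,p):
    f=240/np.tan(np.radians(d["vfov"])/2)
    c=np.array(d["orientation"]).T@(np.array(p,float)-np.array(d["position"]))
    return np.array([d["cx"]-f*c[0]/c[2],d["cy"]+f*c[1]/c[2]])
def hsv(d): return cv2.cvtColor(d["image"],cv2.COLOR_RGB2HSV)
def blobs(m,amin=30):
    cs,_=cv2.findContours(m.astype(np.uint8),cv2.RETR_EXTERNAL,cv2.CHAIN_APPROX_NONE)
    return sorted([c for c in cs if cv2.contourArea(c)>amin],key=cv2.contourArea,reverse=True)
E
python3 - <<'E'
from h import *
d=cam("top");H=hsv(d)
def rep(name,m,z,roi):
    mm=np.zeros_like(m);a,b,c,e=roi;mm[b:e,a:c]=m[b:e,a:c]
    for c in blobs(mm)[:4]:
        q=cv2.boxPoints(cv2.minAreaRect(c)); print(name,cv2.contourArea(c),[onz(d,*p,z).round(0)[:2].tolist() for p in q],onz(d,*q.mean(0),z).round(1)[:2])
h,s,v=H[...,0],H[...,1],H[...,2]
rep("green",(h>45)&(h<85)&(s>120),20,(330,200,460,300))
rep("tray",(h>100)&(h<130)&(s>120),6,(380,190,470,270))
rep("meter",(s<60)&(v>170),38,(205,175,300,290))
w=(s<60)&(v>120); rep("white",w,20,(400,205,430,260))
im=cv2.resize(d["image"][180:290,200:460],None,fx=3,fy=3,interpolation=cv2.INTER_CUBIC)
cv2.imwrite("pics/crop1.png",im[:,:,::-1])
E
```

```text
green 326.0 [[530.0, -43.0], [553.0, -49.0], [533.0, -121.0], [511.0, -115.0]] [531.9 -82.1]
green 143.5 [[588.0, -185.0], [591.0, -200.0], [539.0, -209.0], [536.0, -194.0]] [ 563.7 -196.8]
tray 1747.0 [[605.0, -163.0], [624.0, -265.0], [540.0, -278.0], [522.0, -177.0]] [ 572.4 -220.7]
meter 2200.5 [[500.0, 216.0], [660.0, 217.0], [658.0, 90.0], [499.0, 91.0]] [578.5 153.6]
meter 663.5 [[472.0, 215.0], [499.0, 215.0], [497.0, 93.0], [470.0, 93.0]] [484.2 154. ]
white 285.5 [[633.0, -166.0], [633.0, -228.0], [607.0, -228.0], [606.0, -166.0]] [ 619.9 -196.9]
white 125.5 [[515.0, -166.0], [572.0, -166.0], [572.0, -228.0], [516.0, -227.0]] [ 543.8 -196.5]
```

View pics/crop1.png

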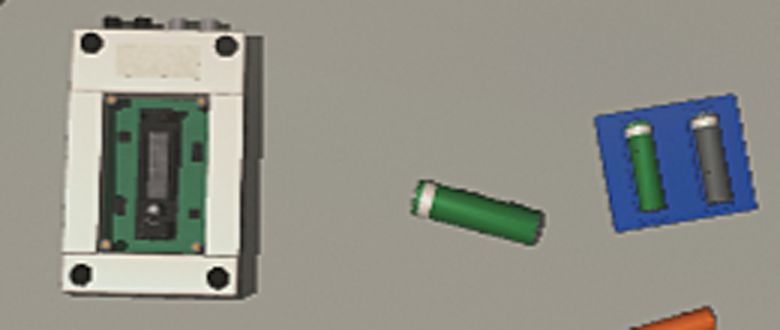

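The crop shows the small green cell in the tray's left trough with its white band at (638,130), pointing away from the robot. The meter's spring is at (152,212), on the robot's side, so the lip is at the far end and the meter's +x is about world +x. I'll go over the meter first for a close wrist view, then to the tray.

```bash
cat >> h.py <<'E'
def target_rot(yaw,tilt=0):
    # tool pointing down, tool x = -(cell x); yaw = cell yaw; tilt = plus end up (deg)
    z=R.from_euler("z",yaw,degrees=True); t=R.from_euler("y",-tilt,degrees=True)
    return (z*t).as_matrix()@np.diag([-1.,1,-1])
def plan(pos,Rt,nr,nt):
    o=bot.observe();Rc=np.array(o["tool_rot"]);Rt=np.array(Rt)
    rv=R.from_matrix(Rc.T@Rt).as_rotvec()/np.pi
    sh=Rt.T@(np.array(pos)-np.array(o["ee_pos"]))/150
    print("turn",(rv/max(nr,1)).round(4).tolist(),"x",nr," shift",(sh/nt).round(4).tolist(),"x",nt)
E
python3 -c "
from h import *
plan([565,155,175],target_rot(-.7),2,14)"
```

```text
turn [-0.0002, -0.0, -0.0361] x 2  shift [-0.196, -0.236, 0.0224] x 14
```

send_rows(motion=[[[0,0,-0.036,0,0,0,1],[0,0,-0.036,0,0,0,1],[0,0,0,-0.2,-0.24,0,0.4],[0,0,0,-0.2,-0.24,0,0.4],[0,0,0,-0.2,-0.24,0,0.4],[0,0,0,-0.2,-0.24,0,0.4],[0,0,0,-0.2,-0.24,0,0.4],[0,0,0,-0.2,-0.24,0,0.4]]])

```text
clock: 1.2
ee_pos: [337.7, 436.3, 222.5]
tool_rot: [[-1.0, 0.013, 0.0], [0.013, 1.0, 0.0], [-0.0, 0.0, -1.0]]
ft_force: [0.2, 0.7, -0.1]
grip_width: 37.8
grip_force: 0.0
```

send_rows(motion=[[[0,0,0,-0.2,-0.24,0.04,0.4],[0,0,0,-0.2,-0.24,0.04,0.4],[0,0,0,-0.2,-0.24,0.04,0.4],[0,0,0,-0.2,-0.24,0.04,0.4],[0,0,0,-0.2,-0.24,0.04,0.4],[0,0,0,-0.2,-0.24,0.04,0.4],[0,0,0,-0.2,-0.24,0.04,0.4],[0,0,0,-0.15,-0.15,0.04,0.4]]])

```text
clock: 2.2
ee_pos: [567.1, 157.7, 174.3]
tool_rot: [[-1.0, 0.015, 0.0], [0.015, 1.0, -0.001], [-0.0, -0.001, -1.0]]
ft_force: [0.4, 1.2, -0.1]
grip_width: 34.9
grip_force: 0.0
```

Run:
```python
from h import *
o=bot.observe();print(o["clock"],np.round(o["ee_pos"],1),np.round(o["tool_rot"],3).tolist(),o["grip_width"])
d=cam("wrist");cv2.imwrite("pics/w1.png",d["image"][:,:,::-1])
import pickle;pickle.dump(d,open("w1.pkl","wb"))
```

```text
2.2 [567.1 157.7 174.3] [[-1.0, 0.015, 0.0], [0.015, 1.0, -0.001], [-0.0, -0.001, -1.0]] 34.94399365413794
```

View pics/w1.png

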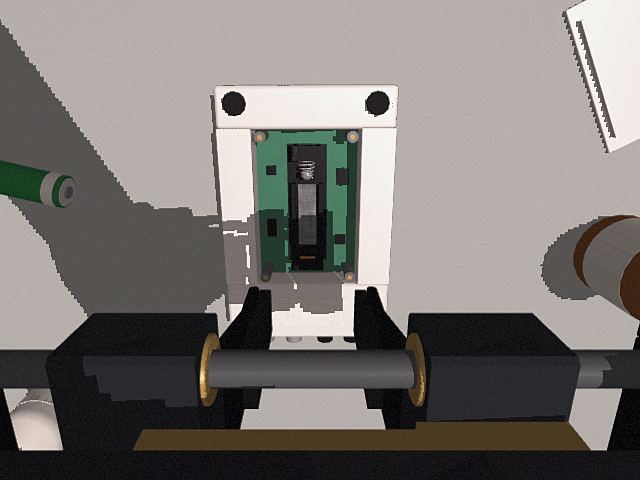

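The wrist view (robot's side is up) shows the black feet at (233,103) and (377,103), the spring at (307,168), the foam at (308,212) and the orange contact by the lip at (307,258). Next I measure these.

Run:
```python
from h import *
import pickle;d=pickle.load(open("w1.pkl","rb"))
g=cv2.cvtColor(d["image"],cv2.COLOR_RGB2GRAY)
m=np.zeros_like(g);m[90:120,218:392]=g[90:120,218:392]<70
F=[]
for c in blobs(m):
    (u,v),r=cv2.minEnclosingCircle(c);p=onz(d,u,v,41);F.append(p);print("foot",u,v,p.round(1))
F.sort(key=lambda p:p[1]);e=F[1]-F[0];print("yaw",np.degrees(np.arctan2(-e[0],e[1])),"len",np.linalg.norm(e))
H=hsv(d)
# body outline near edge & sides, white
w=((H[...,1]<40)&(g>200)).astype(np.uint8)
for row in (95,115): 
    c=np.where(w[row,200:420])[0]+200;print("body row",row,onz(d,c[0],row,38).round(1)[:2],onz(d,c[-1]+1,row,38).round(1)[:2])
for col in (250,305,360):
    c=np.where(w[60:125,col])[0]+60;print("near edge",onz(d,col,c[0],38).round(1)[:2])
    c=np.where(w[60:160,col])[0]+60;print(" pocket edge",col,c[-1],onz(d,col,c[-1]+1,38).round(1)[:2])
for row in(145,180,200):
    gg=H[row,:,1].astype(int);c=np.where((gg[240:375]>60))[0]+240;print("pocket y@13 row",row,c[0],c[-1],onz(d,c[0],row,13).round(1)[:2],onz(d,c[-1]+1,row,13).round(1)[:2])
    b=np.where((g[row,270:345]<60)&(gg[270:345]<80))[0]+270;print("  holder",b[0],b[-1],onz(d,b[0],row,20)[1].round(1),onz(d,b[-1]+1,row,20)[1].round(1))
for z in(25,):print("spring px",onz(d,307,168,z).round(1))
a=d["image"][120:300,240:375];cv2.imwrite("pics/w1c.png",cv2.resize(a,None,fx=4.2,fy=3.3,interpolation=cv2.INTER_CUBIC)[:,:,::-1])
print(g[140:275:1,307].tolist())
```

```text
foot 233.0 103.5 [481.1 106.8  41. ]
foot 377.19696044921875 102.80303192138672 [482.2 202.4  41. ]
yaw -0.6169685306073938 len 95.65101301204191
body row 95 [475.6  95.3] [477.4 216.6]
body row 115 [488.3  94.9] [490.2 216.5]
near edge [470.3 118.3]
 pocket edge 250 159 [518.8 115.4]
near edge [470.8 154.7]
 pocket edge 305 127 [497.8 154.2]
near edge [470.8 191.1]
 pocket edge 360 126 [497.7 191.6]
pocket y@13 row 145 256 356 [510.8 116.9] [511.9 192.3]
  holder 287 326 140.4 169.7
pocket y@13 row 180 258 356 [537.  116.9] [538.2 192.7]
  holder 288 344 140.3 183.0
pocket y@13 row 200 259 355 [552.7 116.9] [553.8 192.2]
  holder 290 325 141.4 168.7
spring px [526.8 154.8  25. ]
[103, 114, 116, 64, 37, 14, 47, 48, 51, 40, 49, 44, 44, 42, 38, 43, 44, 44, 46, 41, 31, 134, 48, 19, 147, 78, 9, 0, 207, 83, 130, 118, 193, 216, 208, 183, 133, 138, 130, 87, 36, 37, 44, 29, 105, 110, 117, 124, 114, 116, 134, 126, 114, 124, 131, 114, 108, 120, 114, 106, 123, 108, 101, 103, 119, 101, 101, 108, 111, 107, 124, 133, 120, 114, 131, 69, 53, 55, 65, 55, 58, 58, 63, 64, 59, 60, 60, 64, 63, 64, 66, 65, 53, 58, 58, 49, 54, 52, 52, 57, 52, 51, 45, 62, 18, 16, 7, 6, 5, 1, 10, 0, 12, 16, 9, 16, 55, 70, 43, 25, 3, 1, 15, 14, 25, 2, 14, 21, 22, 16, 36, 52, 68, 95, 100]
```

View pics/w1c.png

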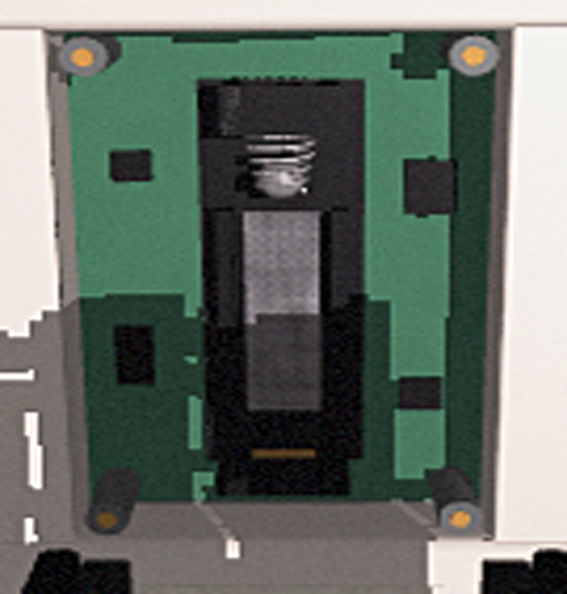

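Run:
```python
from h import *
import pickle;d=pickle.load(open("w1.pkl","rb"))
for n,v,z in(("holder back",143.5,31.7),("pocket front top",183,31.7),("pocket front(low)",183,16),("spring tip",179.5,25.2),("foam start",183.5,16),("foam end",244,16),("orange",257,37.7),("orange lo",257,25),("holder end",269.5,37.7),("holder end low",269.5,13)): print(n,onz(d,307,v,z).round(1)[:2])
plan([563.7,-196.8,150],target_rot(10.3),2,12)
```

```text
holder back [508.7 155.2]
pocket front top [536.6 154.7]
pocket front(low) [539.4 154.5]
spring tip [535.2 154.7]
foam start [539.8 154.5]
foam end [588.2 153.5]
orange [591.3 153.7]
orange lo [595.9 153.5]
holder end [601.4 153.5]
holder end low [611.2 153. ]
turn [-0.0006, 0.0002, -0.0318] x 2  shift [0.038, -0.191, 0.0131] x 12
```

send_rows(motion=[[[0,0,-0.032,0,0,0,0.4],[0,0,-0.032,0,0,0,0.4],[0,0,0,0.07,-0.38,0,0.4],[0,0,0,0.07,-0.38,0,0.4],[0,0,0,0.07,-0.38,0,0.4],[0,0,0,0.07,-0.38,0,0.4],[0,0,0,0.07,-0.38,0,0.4],[0,0,0,0.07,-0.38,0,0.4]]])

```text
clock: 3.25
ee_pos: [568.0, -189.0, 174.6]
tool_rot: [[-0.982, -0.188, 0.0], [-0.188, 0.982, 0.0], [-0.0, 0.0, -1.0]]
ft_force: [0.2, -0.8, 0.5]
grip_width: 34.7
grip_force: 0.0
```

Run:
```python
from h import *
d=cam("wrist");cv2.imwrite("pics/w2.png",d["image"][:,:,::-1]);H=hsv(d)
h,s,v=H[...,0],H[...,1],H[...,2]
m=((h>45)&(h<85)&(s>120))
for c in blobs(m)[:3]:
    q=cv2.boxPoints(cv2.minAreaRect(c));P=[onz(d,*p,15.2) for p in q]
    print(cv2.contourArea(c),q.round(0).tolist(),[p.round(1)[:2].tolist() for p in P],np.mean(P,0).round(1))
t=((h>100)&(h<130)&(s>120))
for c in blobs(t)[:2]:
    q=cv2.boxPoints(cv2.minAreaRect(c));P=[onz(d,*p,6) for p in q];print("tray",[p.round(1)[:2].tolist() for p in P],np.mean(P,0).round(1))
o=bot.observe();print(np.round(o["ee_pos"],1),np.round(o["tool_rot"],3).tolist())
```

```text
3081.0 [[407.0, 192.0], [421.0, 162.0], [513.0, 206.0], [498.0, 236.0]] [[534.0, -120.9], [509.8, -115.9], [529.6, -37.1], [555.0, -40.5]] [532.1 -78.6  15.2]
1537.0 [[291.0, 175.0], [314.0, 175.0], [314.0, 246.0], [291.0, 246.0]] [[538.0, -210.3], [534.8, -193.2], [590.5, -182.5], [594.0, -200.5]] [ 564.3 -196.6   15.2]
70.5 [[506.0, 238.0], [520.0, 210.0], [527.0, 213.0], [512.0, 241.0]] [[555.3, -34.3], [531.5, -30.6], [533.1, -24.7], [557.0, -28.3]] [544.2 -29.5  15.2]
tray [[623.4, -268.7], [538.5, -277.2], [520.8, -176.7], [604.4, -160.3]] [ 571.8 -220.7    6. ]
[ 566.3 -200.1  175. ] [[-0.984, -0.176, 0.001], [-0.176, 0.984, -0.008], [0.001, -0.008, -1.0]]
```

View pics/w2.png

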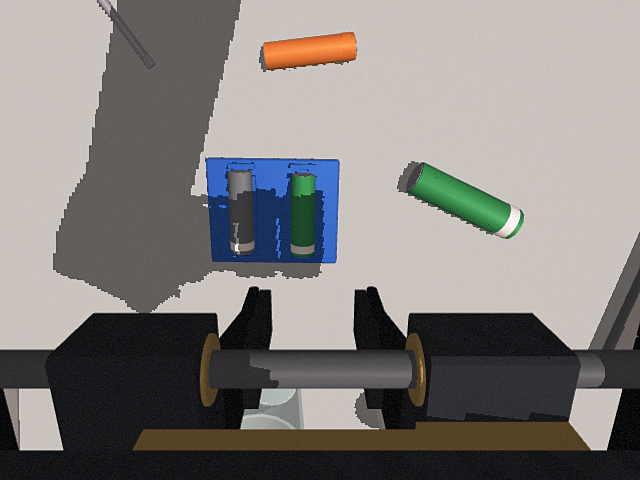

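The wrist view shows the green cell in the right-hand trough at about (302,215), plus band at (302,252), the grey spent cell at (241,212), the big green look-alike at (465,200) and the orange one at (308,51). The choice is confirmed. I re-measure now that the arm has settled.

Run:
```python
from h import *
d=cam("wrist");H=hsv(d)
h,s,v=H[...,0],H[...,1],H[...,2]
m=((h>45)&(h<85)&(s>100)&(v>30));m[:,350:]=0;m[:150]=0;m[262:]=0
c=blobs(m)[0];b=cv2.boundingRect(c);print(b)
# midline per row
ax=[]
for r in range(b[1]+8,b[1]+b[3]-8,3):
    cc=np.where(m[r])[0]; ax.append((onz(d,cc[0],r,15.2)+onz(d,cc[-1]+1,r,15.2))/2)
ax=np.array(ax);p=np.polyfit(ax[:,0],ax[:,1],1);yaw=np.degrees(np.arctan(p[0]));print("yaw",yaw,"y at 567",np.polyval(p,567))
u=b[0]+b[2]/2
for r in range(b[1]-8,b[1]+5): print(r,d["image"][r,int(u)].tolist(),onz(d,u,r,15.2).round(1)[:2],end=" ")
print()
for r in range(b[1]+b[3]-2,b[1]+b[3]+16): print(r,d["image"][r,int(u)].tolist(),onz(d,u,r,20).round(1)[:2],end=" ")
o=bot.observe();print(np.round(o["ee_pos"],1),np.round(o["tool_rot"],3).tolist())
plan([567.3,np.polyval(p,567.3),60],target_rot(yaw),1,6)
```

```text
(307, 180, 23, 71)
yaw 9.652208531513416 y at 567 -195.80191747184918
172 [66, 115, 210] [ 530.4 -202.3] 173 [65, 118, 217] [ 531.1 -202.1] 174 [42, 79, 146] [ 531.8 -202. ] 175 [64, 117, 210] [ 532.6 -201.9] 176 [69, 124, 227] [ 533.3 -201.7] 177 [72, 101, 161] [ 534.1 -201.6] 178 [84, 77, 81] [ 534.8 -201.4] 179 [80, 74, 74] [ 535.6 -201.3] 180 [71, 62, 68] [ 536.3 -201.2] 181 [126, 144, 129] [ 537.1 -201. ] 182 [75, 161, 96] [ 537.9 -200.9] 183 [66, 161, 89] [ 538.6 -200.8] 184 [73, 162, 94] [ 539.4 -200.6] 
249 [25, 72, 38] [ 589.4 -191.5] 250 [9, 62, 23] [ 590.2 -191.3] 251 [102, 105, 95] [ 591.  -191.2] 252 [138, 122, 120] [ 591.8 -191. ] 253 [134, 125, 123] [ 592.7 -190.9] 254 [134, 123, 121] [ 593.5 -190.7] 255 [132, 126, 120] [ 594.3 -190.6] 256 [132, 124, 121] [ 595.1 -190.4] 257 [141, 129, 126] [ 596.  -190.3] 258 [95, 107, 94] [ 596.8 -190.1] 259 [28, 70, 38] [ 597.6 -190. ] 260 [23, 73, 37] [ 598.5 -189.8] 261 [36, 81, 37] [ 599.3 -189.6] 262 [14, 47, 92] [ 600.1 -189.5] 263 [22, 46, 96] [ 601.  -189.3] 264 [18, 45, 93] [ 601.8 -189.2] 265 [17, 44, 94] [ 602.7 -189. ] 266 [4, 35, 84] [ 603.5 -188.9] [ 566.4 -196.4  174.8] [[-0.984, -0.176, -0.0], [-0.176, 0.984, -0.005], [0.001, -0.005, -1.0]]
turn [-0.0016, -0.0003, 0.0026] x 1  shift [-0.0011, 0.0006, 0.1275] x 6
```

send_rows(motion=[[[-0.0015,0,0.0025,-0.009,0.005,0.15,0.4],[0,0,0,0,0,0.15,0.4],[0,0,0,0,0,0.15,0.4],[0,0,0,0,0,0.15,0.4],[0,0,0,0,0,0.15,0.4],[0,0,0,0,0,0.15,0.4],[0,0,0,0,0,0.1,0.4],[0,0,0,0,0,0,0.4]]])

```text
clock: 4.35
ee_pos: [569.0, -185.6, 23.9]
tool_rot: [[-0.984, -0.18, -0.002], [-0.18, 0.984, 0.005], [0.001, 0.005, -1.0]]
ft_force: [0.1, -0.2, 0.6]
grip_width: 34.6
grip_force: 0.0
```

Run:
```python
from h import *
plan([567.6,-195.7,11.2],target_rot(9.65),1,3)
o=bot.observe();print(np.round(o["ee_pos"],1),np.round(o["tool_rot"],4).tolist(),np.round(o["ft_force"],1))
```

```text
turn [0.0017, -0.0003, 0.004] x 1  shift [0.0069, -0.0217, 0.0281] x 3
[ 569.  -185.6   23.9] [[-0.9837, -0.1799, -0.002], [-0.18, 0.9837, 0.005], [0.001, 0.0053, -1.0]] [ 0.1 -0.2  0.6]
```

send_rows(motion=[[[0,0,0,0,0,-0.12,0.4],[0,0,0,0,0,0,0.4],[0,0,0,0,0,0,0.4],[0,0,0,0,0,0,0.4],[0,0,0,0,0,0,0.4],[0,0,0,0,0,0,0.4],[0,0,0,0,0,0,0.4],[0,0,0,0,0,0,0.4]]])

```text
clock: 5.35
ee_pos: [569.2, -186.0, 42.4]
tool_rot: [[-0.984, -0.18, -0.001], [-0.18, 0.984, 0.005], [0.0, 0.005, -1.0]]
ft_force: [0.5, -0.4, 0.5]
grip_width: 34.9
grip_force: 0.0
```

Run:
```python
from h import *
for i in range(10):
    o=bot.observe();print(np.round(o["clock"],2),np.round(o["ee_pos"],1),np.round(o["joint_velocities"],2)[0],np.round(o["ft_force"],1))
    bot.get_image("top")
plan([567.6,-195.7,11.2],target_rot(9.65),1,3)
d=cam("wrist");H=hsv(d);h,s,v=[H[...,i] for i in range(3)]
m=((h>45)&(h<85)&(s>100)&(v>30));m[:,350:]=0
for c in blobs(m)[:2]: print(cv2.boundingRect(c),onz(d,*cv2.minAreaRect(c)[0],15.2).round(1))
```

```text
5.35 [ 569.2 -186.    42.4] 0.07 [ 0.5 -0.4  0.5]
5.4 [ 569.2 -186.    42.5] 0.05 [-0.2  0.7 -1. ]
5.45 [ 569.2 -186.    42.5] 0.04 [-0.2  0.2  0.2]
5.5 [ 569.2 -186.    42.5] -0.07 [-1.  -0.5 -0.1]
5.55 [ 569.2 -186.    42.5] -0.06 [0.4 0.3 0.5]
5.6 [ 569.2 -186.    42.5] -0.03 [-0.5 -0.3  0.5]
5.65 [ 569.2 -186.    42.5] -0.06 [-0.  -0.2 -0.1]
5.7 [ 569.2 -186.    42.5] -0.03 [ 0.1 -0.5 -0.4]
5.75 [ 569.2 -186.    42.5] 0.02 [ 0.2  0.7 -0.3]
5.8 [ 569.2 -186.    42.5] -0.01 [-0.1  0.4 -0.2]
turn [0.0015, -0.0, 0.0039] x 1  shift [0.0071, -0.0206, 0.0696] x 3
(270, 216, 40, 115) [ 564.  -197.3   15.2]
(274, 336, 36, 11) [ 600.7 -190.    15.2]
```

send_rows(motion=[[[0.0015,0,0.004,0.021,-0.064,0,0.4],[0,0,0,0,0,0.05,0.4],[0,0,0,0,0,0.08,0.4],[0,0,0,0,0,0.05,0.4],[0,0,0,0,0,0.02,0.4],[0,0,0,0,0,0,0.4],[0,0,0,0,0,0,0.4],[0,0,0,0,0,0,0.4]]])

```text
clock: 6.9
ee_pos: [568.1, -196.1, 12.8]
tool_rot: [[-0.986, -0.167, 0.001], [-0.167, 0.986, -0.0], [-0.001, -0.0, -1.0]]
ft_force: [-0.8, 0.6, 0.4]
grip_width: 34.7
grip_force: 0.0
```

send_rows(motion=[[[0,0,0,0.003,0,0.01,0.4],[0,0,0,0,0,0,0.0],[0,0,0,0,0,0,0.0],[0,0,0,0,0,0,0.0],[0,0,0,0,0,0,0.0],[0,0,0,0,0,0,0.0],[0,0,0,0,0,0,0.0],[0,0,0,0,0,0,0.0]]])

```text
clock: 7.9
ee_pos: [567.4, -196.2, 11.0]
tool_rot: [[-0.986, -0.167, 0.0], [-0.167, 0.986, -0.0], [-0.0, -0.0, -1.0]]
ft_force: [0.5, -1.3, 0.6]
grip_width: 17.6
grip_force: 30.0
```

send_rows(motion=[[[0,0,0,0,0,-0.02,0],[0,0,0,0,0,-0.06,0],[0,0,0,0,0,-0.15,0],[0,0,0,0,0,-0.15,0],[0,0,0,0,0,-0.15,0],[0,0,0,0,0,-0.15,0],[0,0,0,0,0,-0.06,0],[0,0,0,0,0,0,0]]])

```text
clock: 8.9
ee_pos: [567.6, -196.1, 122.5]
tool_rot: [[-0.986, -0.167, 0.001], [-0.167, 0.986, -0.0], [-0.001, -0.0, -1.0]]
ft_force: [0.4, -0.5, -1.1]
grip_width: 17.5
grip_force: 30.0
```

Run:
```python
from h import *
plan([548,155,122],target_rot(-.65),2,8)
o=bot.observe();print(o["grip_width"],o["grip_force"])
d=cam("wrist");cv2.imwrite("pics/w3.png",d["image"][:,:,::-1])
```

```text
turn [-0.0, 0.0002, 0.0285] x 2  shift [0.0197, 0.2924, 0.0004] x 8
17.54478769703772 29.99687433242798
```

View pics/w3.png

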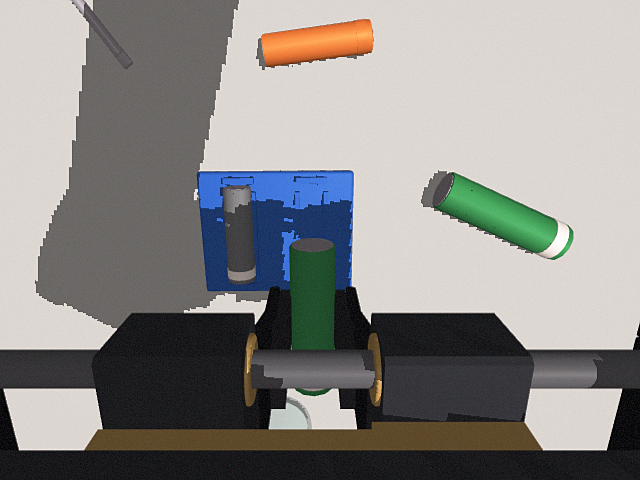

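The cell is held between the fingers, minus face at (313,244), while the grey spent cell remains in the tray at (239,232). Now I carry it over the meter, then tilt.

send_rows(motion=[[[0,0,0.0285,0,0,0,0],[0,0,0.0285,0,0,0,0],[0,0,0,0,0.25,0,0],[0,0,0,0,0.35,0,0],[0,0,0,0,0.35,0,0],[0,0,0,0,0.35,0,0],[0,0,0,0,0.35,0,0],[0,0,0,0,0.35,0,0]]])

```text
clock: 9.95
ee_pos: [569.8, 105.4, 120.8]
tool_rot: [[-1.0, 0.011, -0.002], [0.011, 1.0, -0.001], [0.002, -0.001, -1.0]]
ft_force: [1.1, -0.1, 0.4]
grip_width: 17.2
grip_force: 30.0
```

send_rows(motion=[[[0,0,0,0,0.2,0,0],[0,0,0,0,0.1,0,0],[0,0,0,0,0,0,0],[0,0,0,0,0,0,0],[0,0,0,0,0,0,0],[0,0,0,0,0,0,0],[0,0,0,0,0,0,0],[0,0,0,0,0,0,0]]])

```text
clock: 10.95
ee_pos: [571.2, 148.7, 122.0]
tool_rot: [[-1.0, 0.011, 0.0], [0.011, 1.0, 0.0], [-0.0, 0.0, -1.0]]
ft_force: [0.6, -0.1, -0.7]
grip_width: 17.5
grip_force: 30.0
```

Run:
```python
from h import *
d=cam("wrist");H=hsv(d);h,s,v=[H[...,i] for i in range(3)]
o=bot.observe();z=o["ee_pos"][2];print(np.round(o["ee_pos"],1),np.round(o["tool_rot"],3).tolist())
m=((h>45)&(h<85)&(s>100)&(v>30));m[:,:270]=0;m[:,360:]=0;m[:225]=0
c=blobs(m)[0];b=cv2.boundingRect(c);print(b)
Rt=np.array(o["tool_rot"]);P=np.array(o["ee_pos"])
uc=b[0]+b[2]//2
for r in range(225,262,2):print(r,d["image"][r,uc].tolist(),((onz(d,uc,r,z+13.4)-P)@Rt).round(1)[:2],end=";")
print()
for r in (262,275,285):
    cc=np.where(m[r])[0];a=(onz(d,cc[0],r,z+4.2)+onz(d,cc[-1]+1,r,z+4.2))/2;print(r,((a-P)@Rt).round(1),cc[-1]-cc[0])
plan([571,154.4,100],target_rot(-.65,25),3,3)
```

```text
[571.2 148.9 122. ] [[-1.0, 0.011, -0.0], [0.011, 1.0, 0.0], [0.0, 0.0, -1.0]]
(270, 225, 66, 125)
225 [36, 35, 36] [42.5 -3. ];227 [23, 25, 26] [41.8 -3. ];229 [23, 20, 22] [41. -3.];231 [23, 28, 29] [40.3 -3. ];233 [2, 0, 2] [39.5 -3. ];235 [23, 22, 19] [38.7 -3.1];237 [17, 14, 18] [38.  -3.1];239 [79, 70, 80] [37.2 -3.1];241 [73, 71, 72] [36.4 -3.1];243 [81, 77, 79] [35.7 -3.1];245 [77, 73, 76] [34.9 -3.1];247 [76, 71, 73] [34.1 -3.1];249 [74, 68, 73] [33.3 -3.1];251 [69, 84, 73] [32.5 -3.1];253 [43, 119, 64] [31.7 -3.1];255 [28, 72, 38] [31.  -3.1];257 [29, 63, 34] [30.2 -3.1];259 [21, 66, 37] [29.4 -3.1];261 [25, 67, 36] [28.6 -3.1];
262 [24.7 -0.2 -4.2] 81
275 [19.1  1.4 -4.2] 89
285 [14.8  3.3 -4.2] 80
turn [0.0, -0.0463, 0.0] x 3  shift [0.0212, 0.0123, 0.0441] x 3
```

send_rows(motion=[[[0,-0.046,0,0,0.037,0,0],[0,-0.046,0,0,0,0,0],[0,-0.047,0,0,0,0,0],[0,0,0,0.032,0,0.066,0],[0,0,0,0.032,0,0.066,0],[0,0,0,0,0,0,0],[0,0,0,0,0,0,0],[0,0,0,0,0,0,0]]])

```text
clock: 12.0
ee_pos: [571.8, 153.9, 100.3]
tool_rot: [[-0.906, 0.012, 0.423], [0.011, 1.0, -0.005], [-0.423, 0.0, -0.906]]
ft_force: [-0.4, -0.6, -0.8]
grip_width: 17.7
grip_force: 30.0
```

Run:
```python
from h import *
plan([571.3,154.4,48],target_rot(-.65,25),1,1)
plan([571.3,154.4,35.2],target_rot(-.65,25),1,1)
d=cam("wrist");cv2.imwrite("pics/w4.png",d["image"][:,:,::-1])
```

```text
turn [-0.0, 0.0003, -0.0004] x 1  shift [0.1506, 0.0034, 0.3148] x 1
turn [-0.0, 0.0003, -0.0004] x 1  shift [0.1867, 0.0034, 0.3921] x 1
```

View pics/w4.png

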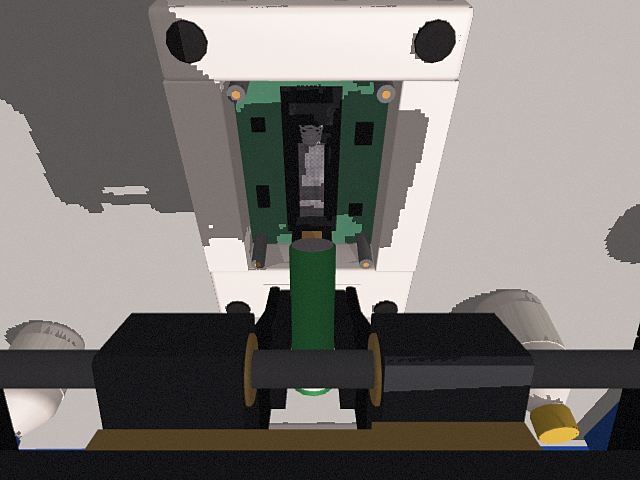

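The picture shows the tilted cell at (312,290) lined up with the holder centreline (spring at (311,132), contact at (312,235)). I descend now.

send_rows(motion=[[[0,0,0,0.03,0.003,0.063,0],[0,0,0,0.04,0,0.084,0],[0,0,0,0.04,0,0.084,0],[0,0,0,0.03,0,0.063,0],[0,0,0,0.01,0,0.021,0],[0,0,0,0,0,0,0],[0,0,0,0,0,0,0],[0,0,0,0,0,0,0]]])

```text
clock: 13.05
ee_pos: [570.5, 154.5, 50.1]
tool_rot: [[-0.906, 0.011, 0.422], [0.01, 1.0, -0.006], [-0.422, -0.002, -0.907]]
ft_force: [-0.1, 0.5, -0.7]
grip_width: 17.6
grip_force: 30.0
```

```bash
cat >> h.py <<'E'
def ft(n=6):
    F=[];T=[]
    for _ in range(n):
        o=bot.observe();F.append(o["ft_force"]);T.append(o["torque"]);bot.get_image("top")
    print("ft",np.mean(F,0).round(2),"tq",np.mean(T,0).round(3),"t",round(o["clock"],2),"pos",np.round(o["ee_pos"],2),"w",round(o["grip_width"],2))
def geom(a=4.2,L=32.5):
    o=bot.observe();Rt=np.array(o["tool_rot"]);P=np.array(o["ee_pos"])
    C=P-a*Rt[:,2];ax=-Rt[:,0];th=np.degrees(np.arcsin(ax[2]))
    m=C-L*ax;B=m-9.2*(-Rt[:,2])
    low=C+(31)*ax-9.2*(-Rt[:,2])
    print("tilt",th.round(2),"C",C.round(1),"minus",m.round(1),"minus-bottom z",B[2].round(1),"can-low-corner",low.round(1))
E
python3 - <<'E'
from h import *
ft();geom()
plan([571.3,154.4,35.2],target_rot(-.65,25),1,1)
E
```

```text
ft [-0.09 -0.3  -0.49] tq [0.018 0.541 0.028] t 13.3 pos [570.23 154.4   49.84] w 17.65
tilt 24.94 C [568.5 154.4  53.6] minus [539.  154.7  39.9] minus-bottom z 31.6 can-low-corner [600.4 154.1  58.4]
turn [-0.0005, -0.0003, 0.0002] x 1  shift [0.0347, 0.0001, 0.0914] x 1
```

send_rows(motion=[[[0,0,0,0.0115,0,0.03,0],[0,0,0,0.0115,0,0.03,0],[0,0,0,0.0115,0,0.03,0],[0,0,0,0,0,0,0],[0,0,0,0,0,0,0],[0,0,0,0,0,0,0],[0,0,0,0,0,0,0],[0,0,0,0,0,0,0]]])

```text
clock: 14.35
ee_pos: [571.2, 154.3, 35.4]
tool_rot: [[-0.907, 0.011, 0.422], [0.01, 1.0, -0.006], [-0.422, -0.002, -0.907]]
ft_force: [-0.3, -0.1, 0.1]
grip_width: 17.6
grip_force: 30.0
```

Run:
```python
from h import *
ft();geom()
```

```text
ft [ 0.05  0.32 -0.04] tq [ 0.034  0.555 -0.006] t 14.6 pos [571.22 154.27  35.32] w 17.2
tilt 24.93 C [569.4 154.2  39.1] minus [540.  154.6  25.4] minus-bottom z 17.1 can-low-corner [601.4 153.9  43.8]
```

send_rows(motion=[[[0,0,0,0.006,0,-0.0028,0],[0,0,0,0.006,0,-0.0028,0],[0,0,0,0.006,0,-0.0028,0],[0,0,0,0.006,0,-0.0028,0],[0,0,0,0.006,0,-0.0028,0],[0,0,0,0,0,0,0],[0,0,0,0,0,0,0],[0,0,0,0,0,0,0]]])

```text
clock: 15.65
ee_pos: [566.3, 154.3, 35.3]
tool_rot: [[-0.907, 0.012, 0.421], [0.01, 1.0, -0.006], [-0.422, -0.002, -0.907]]
ft_force: [-0.1, -0.2, -1.3]
grip_width: 17.5
grip_force: 30.0
```

Run:
```python
from h import *
ft();geom()
```

```text
ft [-0.01 -0.28 -0.53] tq [ 0.027  0.538 -0.018] t 15.9 pos [566.24 154.31  35.29] w 17.48
tilt 24.93 C [564.5 154.3  39.1] minus [535.  154.6  25.4] minus-bottom z 17.1 can-low-corner [596.5 154.   43.8]
```

Not touching yet; I advance another 3 mm.

send_rows(motion=[[[0,0,0,0.006,0,-0.0028,0],[0,0,0,0.006,0,-0.0028,0],[0,0,0,0.006,0,-0.0028,0],[0,0,0,0,0,0,0],[0,0,0,0,0,0,0],[0,0,0,0,0,0,0],[0,0,0,0,0,0,0],[0,0,0,0,0,0,0]]])

```text
clock: 16.95
ee_pos: [563.4, 154.4, 35.4]
tool_rot: [[-0.907, 0.012, 0.422], [0.01, 1.0, -0.006], [-0.422, -0.002, -0.907]]
ft_force: [1.7, -0.6, -0.5]
grip_width: 16.9
grip_force: 30.0
```

Run:
```python
from h import *
ft();geom()
```

```text
ft [ 1.72 -0.32 -0.23] tq [0.008 0.129 0.   ] t 17.2 pos [563.31 154.39  35.35] w 17.64
tilt 24.94 C [561.6 154.4  39.2] minus [532.1 154.7  25.5] minus-bottom z 17.1 can-low-corner [593.5 154.   43.9]
```

send_rows(motion=[[[0,0,0,0.006,0,-0.0028,0],[0,0,0,0.006,0,-0.0028,0],[0,0,0,0.006,0,-0.0028,0],[0,0,0,0.006,0,-0.0028,0],[0,0,0,0,0,0,0],[0,0,0,0,0,0,0],[0,0,0,0,0,0,0],[0,0,0,0,0,0,0]]])

```text
clock: 18.25
ee_pos: [559.5, 154.4, 35.4]
tool_rot: [[-0.907, 0.012, 0.422], [0.01, 1.0, -0.006], [-0.422, -0.002, -0.907]]
ft_force: [4.2, -0.2, 0.3]
grip_width: 17.4
grip_force: 30.0
```

Run:
```python
from h import *
ft();geom()
```

```text
ft [ 4.62 -0.23  0.21] tq [-0.039 -0.529 -0.01 ] t 18.5 pos [559.39 154.45  35.39] w 17.88
tilt 24.94 C [557.6 154.5  39.2] minus [528.1 154.8  25.5] minus-bottom z 17.1 can-low-corner [589.6 154.1  43.9]
```

```bash
cat >> h.py <<'E'
CF=529.65; Y0=154.4
def pose(th,comp,h,yaw=-.65,a=4.2,L=32.5,x=None):
    t=np.radians(th);c,s=np.cos(t),np.sin(t);mz=16+h+9.2*c
    mx=CF-comp+(4-(mz-25.2)*s)/c if x is None else x
    Rt=target_rot(yaw,th);ax=-Rt[:,0]
    y=np.radians(yaw)
    return np.array([mx,0,mz])+L*ax+a*Rt[:,2],Rt
def path(th0,c0,h0,th1,c1,h1,n):
    """rows between model poses plus the offset of measured start from model start"""
    o=bot.observe();P=np.array(o["ee_pos"]);Rc=np.array(o["tool_rot"])
    p0,R0=pose(th0,c0,h0);d=P-p0;d[1]=0;print("start offset",d.round(2))
    for i in range(1,n+1):
        f=i/n;p,Rn=pose(th0+f*(th1-th0),c0+f*(c1-c0),h0+f*(h1-h0))
        p=p+d*(1-f);p[1]=P[1]
        q=P if i==1 else prev
        Rm=R.from_matrix(Rc)*R.from_rotvec(R.from_matrix(Rc.T@Rn).as_rotvec()/2)
        print((R.from_matrix(Rc.T@Rn).as_rotvec()/np.pi).round(4).tolist(),(Rm.as_matrix().T@(p-q)/150).round(4).tolist())
        prev=p;Rc=Rn
E
python3 - <<'E'
from h import *
path(25,5.85,1.1,17,7.0,1.0,6)
E
```

```text
start offset [0.04 0.   0.02]
[-0.0005, 0.0071, 0.0002] [0.0021, 0.0, 0.0039]
[0.0, 0.0074, 0.0] [0.0021, -0.0, 0.004]
[0.0, 0.0074, -0.0] [0.0021, -0.0, 0.0041]
[-0.0, 0.0074, 0.0] [0.002, -0.0, 0.0041]
[-0.0, 0.0074, -0.0] [0.002, -0.0, 0.0042]
[0.0, 0.0074, 0.0] [0.002, -0.0, 0.0043]
```

send_rows(motion=[[[0,0.0074,0,0.002,0,0.004,0],[0,0.0074,0,0.002,0,0.004,0],[0,0.0074,0,0.002,0,0.004,0],[0,0.0074,0,0.002,0,0.004,0],[0,0.0074,0,0.002,0,0.004,0],[0,0.0074,0,0.002,0,0.0043,0],[0,0,0,0,0,0,0],[0,0,0,0,0,0,0]]])

```text
clock: 19.55
ee_pos: [559.5, 154.5, 31.3]
tool_rot: [[-0.956, 0.011, 0.292], [0.01, 1.0, -0.004], [-0.292, -0.001, -0.956]]
ft_force: [5.3, 0.3, -0.4]
grip_width: 17.5
grip_force: 30.0
```

Run:
```python
from h import *
ft();geom()
path(17,7.0,1.0,8,7.05,.9,6)
```

```text
ft [ 5.32 -0.25 -0.5 ] tq [-0.121 -0.843 -0.008] t 19.8 pos [559.43 154.47  31.31] w 17.35
tilt 16.99 C [558.2 154.5  35.3] minus [527.1 154.9  25.8] minus-bottom z 17.0 can-low-corner [590.5 154.2  35.6]
start offset [0.48 0.   0.03]
[-0.0002, 0.0083, 0.0002] [0.0014, 0.0, 0.0052]
[0.0, 0.0083, -0.0] [0.0014, 0.0, 0.0052]
[0.0, 0.0083, 0.0] [0.0013, -0.0, 0.0053]
[-0.0, 0.0083, 0.0] [0.0013, -0.0, 0.0054]
[0.0, 0.0083, -0.0] [0.0013, -0.0, 0.0054]
[0.0, 0.0083, 0.0] [0.0013, -0.0, 0.0055]
```

send_rows(motion=[[[0,0.0083,0,0.0014,0,0.0052,0],[0,0.0083,0,0.0014,0,0.0052,0],[0,0.0083,0,0.0014,0,0.0053,0],[0,0.0083,0,0.0014,0,0.0054,0],[0,0.0083,0,0.0014,0,0.0054,0],[0,0.0083,0,0.0014,0,0.0055,0],[0,0,0,0,0,0,0],[0,0,0,0,0,0,0]]])

```text
clock: 20.85
ee_pos: [559.8, 154.5, 26.3]
tool_rot: [[-0.99, 0.011, 0.141], [0.011, 1.0, -0.002], [-0.141, -0.0, -0.99]]
ft_force: [5.4, -0.6, 0.4]
grip_width: 17.4
grip_force: 30.0
```

Run:
```python
from h import *
ft();geom()
path(8,7.05,.9,0,7.05,.8,6)
```

```text
ft [ 5.62 -0.56 -0.27] tq [-0.193 -1.101 -0.008] t 21.1 pos [559.79 154.51  26.38] w 17.54
tilt 8.1 C [559.2 154.5  30.5] minus [527.  154.9  25.9] minus-bottom z 16.8 can-low-corner [591.1 154.2  25.8]
start offset [ 0.46  0.   -0.02]
[-0.0002, 0.008, 0.0002] [0.0011, -0.0, 0.0049]
[-0.0, 0.0074, -0.0] [0.0011, -0.0, 0.0049]
[0.0, 0.0074, 0.0] [0.0011, -0.0, 0.005]
[-0.0, 0.0074, -0.0] [0.0011, -0.0, 0.005]
[0.0, 0.0074, 0.0] [0.0011, -0.0, 0.0051]
[-0.0, 0.0074, -0.0] [0.001, -0.0, 0.0051]
```

send_rows(motion=[[[0,0.0075,0,0.0011,0,0.0049,0],[0,0.0075,0,0.0011,0,0.0049,0],[0,0.0075,0,0.0011,0,0.005,0],[0,0.0075,0,0.0011,0,0.005,0],[0,0.0075,0,0.0011,0,0.005,0],[0,0.0075,0,0.0011,0,0.005,0],[0,0,0,0,0,0,0],[0,0,0,0,0,0,0]]])

```text
clock: 22.15
ee_pos: [559.5, 154.5, 21.8]
tool_rot: [[-1.0, 0.011, 0.001], [0.011, 1.0, -0.001], [-0.001, -0.001, -1.0]]
ft_force: [5.7, -0.7, 0.8]
grip_width: 17.6
grip_force: 30.0
```

Run:
```python
from h import *
ft();geom()
```

```text
ft [ 5.47 -0.89  0.16] tq [-0.146 -1.235  0.023] t 22.4 pos [559.47 154.51  21.77] w 17.33
tilt 0.06 C [559.5 154.5  26. ] minus [527.  154.9  26. ] minus-bottom z 16.8 can-low-corner [590.5 154.2  16.8]
```

send_rows(motion=[[[0,0,0,0,0,0.002,0],[0,0,0,0,0,0.002,0],[0,0,0,0,0,0.001,0],[0,0,0,0,0,0,0],[0,0,0,0,0,0,0],[0,0,0,0,0,0,0],[0,0,0,0,0,0,0],[0,0,0,0,0,0,0]]])

```text
clock: 23.45
ee_pos: [559.7, 154.5, 21.4]
tool_rot: [[-1.0, 0.011, 0.001], [0.011, 1.0, -0.001], [-0.001, -0.001, -1.0]]
ft_force: [5.8, -0.7, 2.5]
grip_width: 17.3
grip_force: 30.0
```

Run:
```python
from h import *
ft();geom()
d=cam("wrist");cv2.imwrite("pics/w5.png",d["image"][:,:,::-1])
```

```text
ft [ 5.21 -1.23  1.78] tq [-0.199 -1.19   0.036] t 23.7 pos [559.71 154.54  21.37] w 17.57
tilt 0.08 C [559.7 154.5  25.6] minus [527.2 154.9  25.5] minus-bottom z 16.3 can-low-corner [590.7 154.2  16.4]
```

View pics/w5.png

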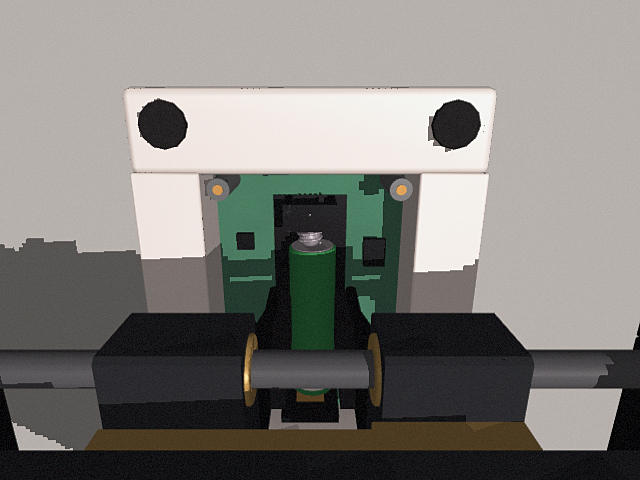

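The view shows the cell (310,320) lying level in the holder with the spring compressed behind it at (310,238). The foam is felt (about 2 N up). Now I let it forward under the lip.

send_rows(motion=[[[0,0,0,-0.0067,0,0,0],[0,0,0,-0.0067,0,0,0],[0,0,0,-0.0067,0,0,0],[0,0,0,0,0,0,0],[0,0,0,0,0,0,0],[0,0,0,0,0,0,0],[0,0,0,0,0,0,0],[0,0,0,0,0,0,0]]])

```text
clock: 24.8
ee_pos: [561.2, 154.5, 21.0]
tool_rot: [[-1.0, 0.011, -0.002], [0.011, 1.0, -0.002], [0.002, -0.002, -1.0]]
ft_force: [4.5, -0.7, 2.1]
grip_width: 17.9
grip_force: 30.0
```

Run:
```python
from h import *
ft();geom()
```

```text
ft [ 4.48 -0.21  1.74] tq [ 0.089 -0.991  0.003] t 25.05 pos [561.2  154.5   21.04] w 17.03
tilt -0.12 C [561.2 154.5  25.2] minus [528.7 154.9  25.3] minus-bottom z 16.1 can-low-corner [592.2 154.2  16. ]
```

send_rows(motion=[[[0,0,0,-0.0067,0,0,0],[0,0,0,-0.0067,0,0,0],[0,0,0,0,0,0,0],[0,0,0,0,0,0,0],[0,0,0,0,0,0,0],[0,0,0,0,0,0,0],[0,0,0,0,0,0,0],[0,0,0,0,0,0,0]]])

```text
clock: 26.1
ee_pos: [563.2, 154.4, 21.0]
tool_rot: [[-1.0, 0.011, -0.002], [0.011, 1.0, -0.002], [0.002, -0.002, -1.0]]
ft_force: [3.3, 0.6, 1.1]
grip_width: 17.8
grip_force: 30.0
```

Run:
```python
from h import *
ft();geom();print(np.round(bot.observe()["joints"],2))
```

```text
ft [2.62 0.96 1.49] tq [ 0.211 -0.529 -0.031] t 26.35 pos [563.19 154.33  20.99] w 17.79
tilt -0.13 C [563.2 154.4  25.2] minus [530.7 154.7  25.3] minus-bottom z 16.1 can-low-corner [594.2 154.   15.9]
[  4.6   36.78 -32.67 108.31  28.21  43.26  45.37]
```

The cell's plus end is under the lip, and the spring force has fallen to about 2.6 N (a seated cell gives 2 N). I release with a limited opening.

send_rows(motion=[[[0,0,0,-0.002,0,0,0],[0,0,0,0,0,0,0],[0,0,0,0,0,0,0.25],[0,0,0,0,0,0,0.3],[0,0,0,0,0,0,0.35],[0,0,0,0,0,0,0.35],[0,0,0,0,0,0,0.35],[0,0,0,0,0,0,0.35]]])

```text
clock: 27.4
ee_pos: [563.5, 154.3, 21.0]
tool_rot: [[-1.0, 0.012, -0.002], [0.012, 1.0, -0.002], [0.002, -0.002, -1.0]]
ft_force: [0.9, -0.5, -0.1]
grip_width: 30.5
grip_force: 0.0
```

Run:
```python
from h import *
ft()
```

```text
ft [ 0.34 -0.18 -0.27] tq [ 0.015 -0.018 -0.023] t 27.65 pos [563.55 154.32  21.04] w 30.37
```

Free of force. I lift straight up and look.

send_rows(motion=[[[0,0,0,0,0,-0.02,0.35],[0,0,0,0,0,-0.06,0.35],[0,0,0,0,0,-0.15,0.35],[0,0,0,0,0,-0.2,0.35],[0,0,0,0,0,-0.2,0.35],[0,0,0,0,0,-0.2,0.35],[0,0,0,0,0,-0.2,0.35],[0,0,0,0,0,0,0.35]]])

```text
clock: 28.7
ee_pos: [565.3, 155.5, 178.6]
tool_rot: [[-1.0, 0.011, 0.003], [0.011, 1.0, -0.0], [-0.003, -0.0, -1.0]]
ft_force: [-1.0, -0.1, -0.4]
grip_width: 30.7
grip_force: 0.0
```

Run:
```python
from h import *
for _ in range(8): bot.get_image("top")
d=cam("wrist");print(bot.observe()["ee_pos"])
H=hsv(d);h,s,v=[H[...,i] for i in range(3)]
a=d["image"][110:310,210:410];cv2.imwrite("pics/w6.png",cv2.resize(a,None,fx=3,fy=3,interpolation=cv2.INTER_CUBIC)[:,:,::-1])
```

```text
[563.56087064 154.53628778 174.83491082]
```

View pics/w6.png

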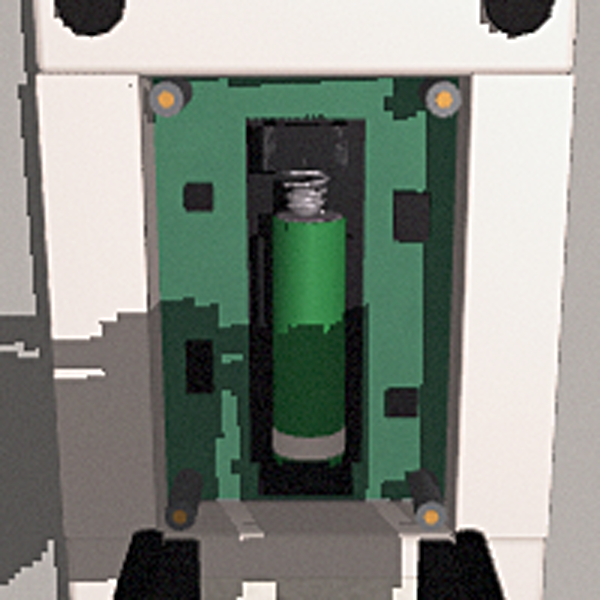

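Run:
```python
from h import *
d=cam("wrist")
for r,z in((182.5,34.4),(253,34.4),(263,34.4),(263,37.7)):print(r,onz(d,312,r,z).round(1))
d=cam("side");im=d["image"];u,v=px(d,[563,154,25]).astype(int);a=im[v-45:v+45,u-60:u+60]
cv2.imwrite("pics/s1.png",cv2.resize(a,None,fx=6,fy=6,interpolation=cv2.INTER_CUBIC)[:,:,::-1])
```

```text
182.5 [531.9 154.9  34.4]
253 [585.5 154.3  34.4]
263 [593.5 154.2  34.4]
263 [592.3 154.2  37.7]
```

View pics/s1.png

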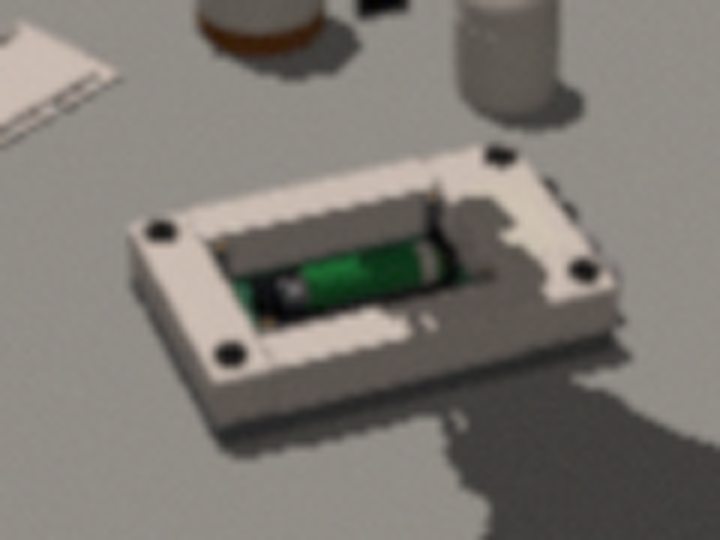

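The minus end is at x = 532 mm (seated: about 531), and the visible plus side stops at the lip edge (592), short of the can's end (595). So the lip covers it, and the side view at (360,265) shows it level. I hand it in.

```bash
python3 -c "
from h import *
print(bot.close_job())"
```

```text
the job is handed in; nothing more can be done
None
```

The fresh green cell is seated level under the lip with the spring holding it, the gripper is clear, and the job was handed in at about 29 s; no score came back, so the result rests on my camera and force checks.

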